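# Start the steamer station from the basket's switch box

## Task

Start up the steamer from the switch box on the hanging basket, in this order: press the white-marked end of the red mains paddle down until it is fully home, then do the same with the blue fan paddle, and last push the green start button fully in for about half a second and let it come out again. Only press, nothing needs gripping; leave the yellow lamp paddle as it is, and leave the steamers, the bowl and the rack in the basket undisturbed.

Things in the scene. Friction and masses are not known exactly. Their poses are not given: they have to be found in the camera images.
- switchbox: grey plastic switch box on the outside of the basket's front panel, 96 x 232 x 50 mm (x, y, z); origin at the centre of its top face, 165 mm above the work surface; +x points away from the robot into the basket, y along the row of controls, z up. On it stand four black modules (80 x 46 x 12 mm), 54 mm apart, in any order: red, blue and yellow paddles and a green button
- basket: white plastic slatted basket, fixed, 190 x 540 mm (x, y), underside 55 mm and rim 150 mm above the work surface; origin on the work surface below its centre, +x away from the robot. Steamers inside reach 144 mm; the rail it hangs from runs along y, 135 mm behind its centre, top at 230 mm
- red_mark (a point): point on top of the marked half of the red paddle rocker (mains), 22 mm from its pivot, on its centre line, moving with it. Paddle: shallow V 32 mm wide, 64 mm long, pivot line along the box's y; the half with the white bar (25 mm from the pivot) is on the box's +x side, away from the robot. Point's height over the box's top face: 20 mm pressed home, 27 mm fully off
- blue_mark (a point): point on top of the marked half of the blue paddle rocker (fan), 22 mm from its pivot, on its centre line, moving with it. Paddle: shallow V 32 mm wide, 64 mm long, pivot line along the box's y; the half with the white bar (25 mm from the pivot) is on the box's +x side, away from the robot. Point's height over the box's top face: 20 mm pressed home, 27 mm fully off
- yellow_mark (a point): point on top of the marked half of the yellow paddle rocker (lamp; already on at the start, to be left alone), 22 mm from its pivot, on its centre line, moving with it. Paddle: shallow V 32 mm wide, 64 mm long, pivot line along the box's y; the half with the white bar (25 mm from the pivot) is on the box's +x side, away from the robot. Point's height over the box's top face: 20 mm pressed home, 27 mm fully off
- start_top (a point): centre of the top of the round green start button, 30 mm in diameter; at rest 26 mm above the switch box's top face, 20 mm when fully in; moves with the button
- red_paddle (a joint): joint of the red paddle rocker (mains), rad: -0.16 = off (marked far half up at 0.32 rad, near half level), +0.16 = on (marked half level, flush at its stop). No spring: 2 to 4 N on the marked end tips it and it stays where it is left
- blue_paddle (a joint): joint of the blue paddle rocker (fan), rad: -0.16 = off (marked far half up at 0.32 rad, near half level), +0.16 = on (marked half level, flush at its stop). No spring: 2 to 4 N on the marked end tips it and it stays where it is left
- yellow_paddle (a joint): joint of the yellow paddle rocker (lamp), rad: -0.16 = off (marked far half up at 0.32 rad, near half level), +0.16 = on (marked half level, flush at its stop). No spring: 2 to 4 N on the marked end tips it and it stays where it is left
- start_button (a joint): travel of the green start button, m: 0 = out, 0.006 = fully in against its stop. A spring returns it; it starts to move at 1.5 N and needs 4.5 N to be fully in
- steamer_low_center (a point): centre (half-way up) of the lower of two stacked bamboo steamer tiers, 148 mm across, 42 mm high, loose in the basket
- steamer_top_center (a point): centre (half-way up) of the upper bamboo steamer tier, 148 mm across, 42 mm high, loose on the lower one
- bowl_center (a point): centre (half-way up) of the blue ceramic bowl, 120 mm across, 55 mm high, loose in the basket
- rack_center (a point): centre (half-way up) of the steel wire rack on hinged legs, 140 x 142 x 60 mm, loose in the basket
Mind the look-alikes: they are no part of the job. What is shaped like the part that bears steamer_top_center but orange or turquoise is not meant.

How it is judged:
On the way, in this order (a step that is already met when the one before it is completed fails the run):
1. the red mains paddle is pressed home (value of joint red_paddle above 0.13 rad), for 0.2 s.
2. the blue fan paddle is pressed home, red still on (value of joint each of red_paddle, blue_paddle above 0.13 rad), for 0.2 s.
3. the green start button is pushed fully in, red and blue on (all of step 2 and value of joint start_button above 0.0045 m), for 0.2 s.
At the end, for the whole second after the job is handed in: red and blue paddles on (joint above 0.13 of 0.16 rad), yellow still on (above 0.11), the start button out again (less than 1.5 mm in), and steamers, bowl and rack upright and within 15 mm of where they started (all of step 2 and value of joint yellow_paddle above 0.11 rad and value of joint start_button below 0.0015 m and distance of each of steamer_low_center, steamer_top_center, bowl_center, rack_center from where it was at the start of the episode below 0.015 m and angle between each of steamer_low_center, steamer_top_center, bowl_center, rack_center's own z axis and vertical below 0.15 rad); the robot touches nothing.
It fails at once if the blue paddle was tipped on before the red one was on (value of joint blue_paddle above 0 rad and value of joint red_paddle below 0.11 rad).
It fails at once if the start button was pressed before both paddles were on (value of joint start_button above 0.003 m and value of joint any of red_paddle, blue_paddle below 0.11 rad).
It fails at once if the yellow lamp paddle was moved (value of joint yellow_paddle below 0.1 rad).
It fails at once if a steamer, the bowl or the rack was shifted or lifted (distance of any of steamer_low_center, steamer_top_center, bowl_center, rack_center from where it was at the start of the episode above 0.02 m).
It also fails if it takes over 45 s, if anything falls off the work surface, if the arm or the gripper's body presses on something with over 40 N, if the wrist force passes 120 N, or if a joint passes its speed limit or range.

## Robot

A 7-joint arm with a two-finger parallel gripper is mounted at the origin on the work surface. World frame = base frame: x ahead of the robot, y to its left, z up, the work surface at z = 0. Lengths are in m, angles in rad, forces in N, time in s.
With the tool pointing down it reaches from about 0.425 to 0.825 m from the base axis. Payload 3.6 kg.
Tool frame: the origin (TCP) lies between the finger pads; the fingertips stand 11 mm ahead of it and the grasp point (between the pads) lies 8 mm behind it; z points along the fingers, x is the direction in which the jaws open and shut, and the axes are right-handed (so a half turn about z gives the same grasp; the last joint's range is limited). The gripper opens to 85 mm and grips with 20 to 120 N. Pads are 22 mm wide; open, the fingers measure 114 mm over their backs; the gripper's body (76 mm by 85 mm) begins 54 mm behind the grasp point. The pads swing forward as they close: fully open they stand 13 mm farther back than shut.
Start: joints at [-1.25, 0.615, -0.013, 1.423, 0.008, 1.103, -0.04], TCP at [0.222, 0.611, 0.242] pointing down, gripper open.
Joint ranges: [-3.12, 3.12], [-0.3, 2.06], [-1.34, 1.32], [0.26, 2.42], [-1.36, 4.5], [0.01, 1.98], [-2.84, 2.84]. Speed limits (rad/s): [2.79, 2.79, 3.14, 3.14, 3.14, 3.14, 3.14].

## Interface

Orientations are given as a unit quaternion [w, x, y, z].
In Python, from workcell import r gives the robot as it stands.
- The arm moves only by the tool play_rows, never from a script. Its argument "targets" is a list of rows, each an object of numbers: "x", "y", "z": the shift along the tool's x, y, z as a fraction of full scale; "wx", "wy", "wz": the turn, a rotation vector about the tool's x, y, z as a fraction of full scale. A call has 1 to 5 rows; each row shifts and turns the commanded pose from where the row before left it, along the tool's axes as they then stand; what a row does not reach is not made up. Full scale, the value 1, is 30 cm for a shift and pi/2 rad for a turn. A row lasts 1/12 s, in which the tool goes at most 41.7 mm and 7.16 degrees, less where a joint would pass 70% of its speed; a pose out of reach is approached as far as the arm can. A call with a number of a shift or a turn outside -1 to 1 is refused whole. A call with a gripper value outside its range is refused whole. "hand" is the opening, from 0 (shut) to 1 (fully open), set as the call begins (left out, the last holds). The fingers move at their own pace and stop on an object; "grip_force" is the grip in N (left out, the last holds). Time passes only in rows, so rows that do not move let the fingers close. It gives the time, the measured TCP pose, the force and the opening at its end, in the units of the state.
- r.sense(): the state, without advancing time (a new reading comes with each control period).
- r.grab_frame(name): name is "side" or "top"; returns (picture, depth): 420x560x3 uint8, blue, green, red; 420x560 float32, m along the optical axis (not along the pixel's ray), 0 where there is no reading.
- r.calibration(name): a dict with "K" (3x3 intrinsics, pixels), "pose" (4x4, takes a point from camera to world coordinates). Camera axes: x right, y up, looking along -z (the intrinsics and any distortion apply to the point x, -y, -z); pixel columns grow to the right and rows downward; lengths in m; the calibration is good to about 2 mm. A picture is of the moment at which its call begins. calibration takes no time and is no camera call.
- r.hand_in(): hands the job in, once; it reports no verdict.
Trained networks look in the newest picture that a camera, given by its name, has taken for a name from the list of things; names that differ only in an ending like _2 or _b are one class to them, and where a whole thing is asked for, a point or a joint stands for the part that bears it (a point fixed in the world has none). Each returns a list of dicts, best first, with "score" (0 to 1); they miss things now and then, are a little off and sometimes report something else, mostly with a low value. They report only what shows in the picture. A call takes as long as a camera call. They do not tell look-alikes from the thing itself.
- r.search_frame(camera, thing): "point" ([x, y, z] in m, in world coordinates, good to about 4 mm: the middle of the surface that is visible of it).
- r.cut_out(camera, thing): "region" (420x560 bool, what is visible of it).
- r.mark_of(camera, thing): "point" ([x, y, z] in m, in world coordinates, good to about 4 mm: a listed point, or the origin of a listed thing).
The state is a dict: "t": time; "q": joint angles; "dq": joint speeds; "joint_torque": joint torques, N m; "position": TCP position; "tcp_rot": TCP orientation; "ft_force": force on the tool from outside, world axes, zero at the start; "wrist_torque": the same for the moment, N m; "finger_gap": finger opening in m.
Only numpy, scipy, OpenCV 4.12 (cv2) and the standard library are available. Lean on these libraries where they do the work, as an engineer would, in place of code of your own. Each camera call takes 0.05 s, during which the arm holds its last target.

## Working session

There is one attempt and no reset: what is moved stays moved. The work goes in short steps, Python scripts to look and compute and a tool call to move; the robot and the scene stay as the last step left them, time stands still between calls to the robot, and variables do not carry over. Pictures are saved under pics/ and viewed, and the job is handed in when it is done.

Besides the shell and the picture viewer there is one more tool, called after "Call:" as a command line: name --argument value ..., lists and objects as JSON in quotes. play_rows: Moves the arm, as the interface text tells. Shift numbers are shares of 30 cm and turn numbers shares of pi/2 rad, none past 1 either way. Its arguments: {"type":"object","properties":{"targets":{"type":"array","items":{"type":"object","properties":{"x":{"type":"number","minimum":-1,"maximum":1},"y":{"type":"number","minimum":-1,"maximum":1},"z":{"type":"number","minimum":-1,"maximum":1},"wx":{"type":"number","minimum":-1,"maximum":1},"wy":{"type":"number","minimum":-1,"maximum":1},"wz":{"type":"number","minimum":-1,"maximum":1}}}},"hand":{"type":"number"},"grip_force":{"type":"number"}},"required":["targets"]}

```bash
mkdir -p pics; python3 - <<'E'
from workcell import r
import cv2,numpy as np
s=r.sense(); print({k:np.round(v,3).tolist() for k,v in s.items()})
for c in("top","side"):
    p,d=r.grab_frame(c); cv2.imwrite(f"pics/{c}0.png",p); np.save(f"pics/{c}0.npy",d)
    k=r.calibration(c); print(c,np.round(k["K"],1).tolist(),np.round(k["pose"],3).tolist(),[q for q in k])
    for n in("switchbox","red_mark","blue_mark","yellow_mark","start_top"):
        print(n,[(np.round(m["point"],4).tolist(),round(m["score"],2)) for m in r.mark_of(c,n)][:3])
E
```

```text
{'t': 0.0, 'q': [-1.249, 0.616, -0.013, 1.425, 0.008, 1.103, -0.04], 'dq': [0.001, -0.0, 0.001, -0.001, -0.0, -0.0, -0.001], 'joint_torque': [0.0, -46.923, 0.259, -17.104, 0.01, 0.01, 0.0], 'position': [0.221, 0.61, 0.241], 'tcp_rot': [0.001, 0.819, 0.574, -0.001], 'ft_force': [0.047, 0.197, -0.467], 'wrist_torque': [0.001, 0.05, -0.03], 'finger_gap': 0.085}
top [[424.2, 0.0, 280.0], [0.0, 424.2, 208.0], [0.0, 0.0, 1.0]] [[0.016, 0.984, -0.176, 0.432], [-1.0, 0.015, -0.007, -0.059], [-0.005, 0.176, 0.984, 1.117], [0.0, 0.0, 0.0, 1.0]] ['K', 'pose']
switchbox [([0.5689, 0.0936, 0.1651], 0.65)]
red_mark [([0.6116, 0.0186, 0.1902], 0.79)]
blue_mark [([0.5845, 0.1818, 0.1887], 0.57)]
yellow_mark [([0.5948, 0.1306, 0.1872], 0.62)]
start_top [([0.5792, 0.0663, 0.1908], 0.54)]
side [[498.1, 0.0, 293.1], [0.0, 498.1, 206.0], [0.0, 0.0, 1.0]] [[0.979, 0.139, -0.15, 0.446], [-0.204, 0.581, -0.788, -0.9], [-0.023, 0.802, 0.597, 0.782], [0.0, 0.0, 0.0, 1.0]] ['K', 'pose']
switchbox [([0.574, 0.0945, 0.1607], 0.75)]
red_mark [([0.6023, 0.0154, 0.1895], 0.82)]
blue_mark [([0.5805, 0.1826, 0.19], 0.79)]
yellow_mark [([0.5867, 0.122, 0.1851], 0.64)]
start_top [([0.5741, 0.0671, 0.1935], 0.41)]
```

View pics/top0.png

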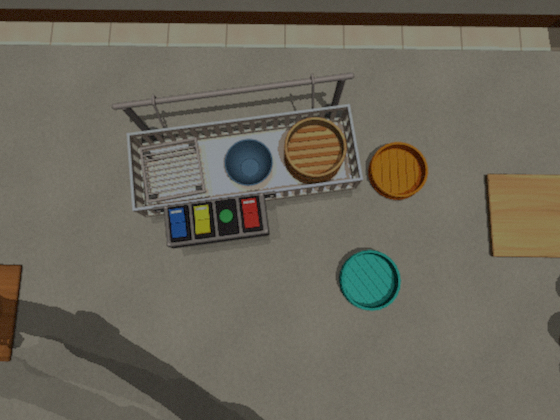

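View pics/side0.png

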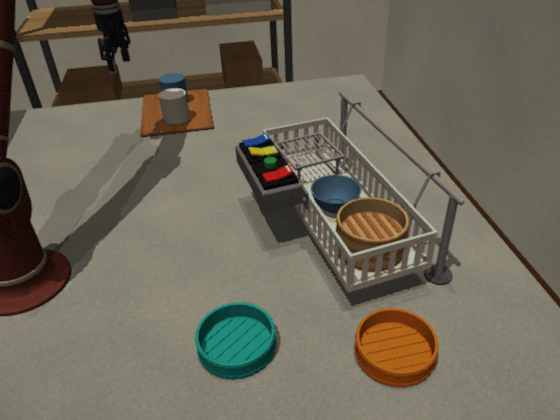

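The top view shows the box with blue (178,222), yellow (202,219), green button (226,216) and red (251,213). The orange (398,171) and turquoise (370,280) tiers are look-alikes and not involved. Next I'll measure the controls from colour and depth and check the choice in a close crop.

```bash
cat > h.py <<'E'
from workcell import r
import cv2,numpy as np
def world(c,u,v,d):
    k=r.calibration(c);K=k["K"];P=np.array(k["pose"])
    pc=np.stack([(u-K[0][2])/K[0][0]*d,-(v-K[1][2])/K[1][1]*d,-d],-1)
    return pc@P[:3,:3].T+P[:3,3]
E
python3 - <<'E'
from h import *
box={"top":(160,190,275,250),"side":(232,125,305,215)}
for c in("top","side"):
    p=cv2.imread(f"pics/{c}0.png");d=np.load(f"pics/{c}0.npy")
    x0,y0,x1,y1=box[c]
    cv2.imwrite(f"pics/crop_{c}.png",cv2.resize(p[y0:y1,x0:x1],None,fx=6.5,fy=6.5,interpolation=cv2.INTER_CUBIC))
    h=cv2.cvtColor(p,cv2.COLOR_BGR2HSV).astype(int)
    M=np.zeros(d.shape,bool);M[y0:y1,x0:x1]=1
    ok=M&(h[...,1]>130)&(h[...,2]>60)&(d>0)
    H=h[...,0]
    for n,m in dict(red=(H<8)|(H>172),blue=(H>100)&(H<130),yellow=(H>22)&(H<36),green=(H>45)&(H<85)).items():
        m=m&ok
        nn,l,st,_=cv2.connectedComponentsWithStats(m.astype(np.uint8)); 
        m=l==1+np.argmax(st[1:,4]); v,u=np.nonzero(m)
        w=world(c,u,v,d[m]); print(c,n,m.sum(),(u.mean().round(1),v.mean().round(1)),"mean",w.mean(0).round(4),"min",w.min(0).round(3),"max",w.max(0).round(3))
    # box top/ modules
    v,u=np.mgrid[y0:y1,x0:x1]; w=world(c,u,v,d[y0:y1,x0:x1]); 
    m=(w[...,2]>.158)&(w[...,2]<.2)
    pts=w[m]; pts=pts[(pts[:,0]<.64)]
    rect=cv2.minAreaRect((pts[:,:2]*1000).astype(np.float32)); print(c,"box",rect, np.round(cv2.boxPoints(rect)).tolist())
    # module top
    m2=(w[...,2]>.173)
E
```

```text
top red 406 (np.float64(250.2), np.float64(213.6)) mean [0.5839 0.0139 0.1871] min [ 0.554 -0.006  0.176] max [0.621 0.035 0.198]
top blue 403 (np.float64(177.6), np.float64(223.4)) mean [0.5595 0.1739 0.1878] min [0.529 0.155 0.175] max [0.596 0.196 0.198]
top yellow 392 (np.float64(201.7), np.float64(220.0)) mean [0.5679 0.1207 0.1886] min [0.538 0.103 0.175] max [0.605 0.142 0.199]
top green 148 (np.float64(225.6), np.float64(215.5)) mean [0.5782 0.0677 0.1917] min [0.564 0.054 0.178] max [0.593 0.082 0.196]
top box ((576.8316040039062, 86.3980941772461), (96.9876937866211, 263.73809814453125), 8.710149765014648) [[509.0, 209.0], [549.0, -51.0], [645.0, -37.0], [605.0, 224.0]]
side red 275 (np.float64(276.5), np.float64(173.9)) mean [0.5843 0.0113 0.1864] min [ 0.554 -0.007  0.17 ] max [0.617 0.05  0.197]
side blue 159 (np.float64(255.1), np.float64(140.8)) mean [0.5595 0.1685 0.1873] min [0.531 0.153 0.177] max [0.593 0.189 0.197]
side yellow 198 (np.float64(262.0), np.float64(150.2)) mean [0.5689 0.1186 0.1878] min [0.539 0.101 0.177] max [0.604 0.157 0.197]
side green 79 (np.float64(269.8), np.float64(159.9)) mean [0.5786 0.0651 0.1914] min [0.566 0.052 0.186] max [0.593 0.083 0.194]
side box ((576.4810791015625, 87.2816162109375), (96.62792205810547, 245.45852661132812), 8.630690574645996) [[510.0, 201.0], [547.0, -41.0], [643.0, -27.0], [606.0, 216.0]]
```

View pics/crop_top.png

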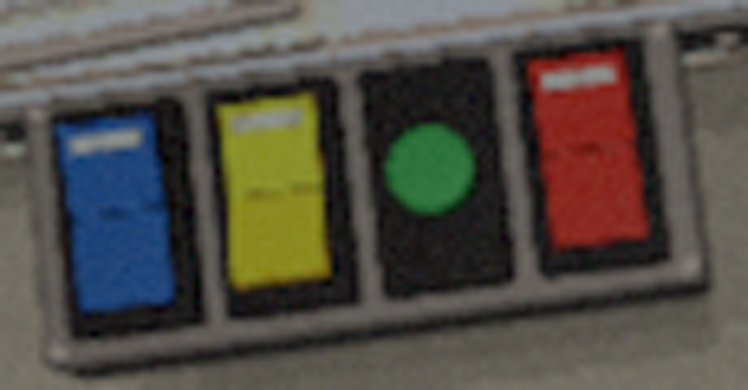

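```bash
python3 - <<'E'
from h import *
# kinematic check: box yaw & candidate tool path
yaw=np.arctan2(.5839-.5595,-(.0139-.1739))
print("yaw from red-blue",np.degrees(yaw), "dist",np.hypot(.0244,.16))
s=r.sense();from scipy.spatial.transform import Rotation as R
q=s["tcp_rot"];Rm=R.from_quat([q[1],q[2],q[3],q[0]]).as_matrix();print(Rm.round(3))
for c in ("top",):
    p=cv2.imread("pics/top0.png");d=np.load("pics/top0.npy")
    for name,(u,v) in dict(steamer=(314,149),rail=(235,95),rim=(240,195)).items():
        print(name,world(c,np.array(u),np.array(v),d[v,u]).round(3))
E
```

```text
yaw from red-blue 8.670801453590954 dist 0.16184980691987247
[[ 0.341  0.94  -0.   ]
 [ 0.94  -0.341 -0.   ]
 [-0.    -0.    -1.   ]]
steamer [ 0.761 -0.133  0.109]
rail [ 0.953  0.081 -0.003]
rim [0.63  0.04  0.167]
```

Crop check: the pick is red at the far right with its white bar at the far end (crop 580,78). Blue is at the far left, the button is third, and yellow is second. The spacing (162 mm red to blue) and heights match the description. Box yaw is 8.67°. Now I'll shut the hand and align the tool with the box.

Call:
play_rows --targets '[{"wz": -0.0637},{"wz": -0.0637},{"wz": -0.0637},{"wz": -0.0637},{"wz": -0.0637}]' --hand 0

```text
schema error: expected keys x, y, z, wx, wy, wz
```

Call:
play_rows --targets '[{"x": -0.1,"y": 0.045},{"x": -0.1,"y": 0.045},{"x": -0.1,"y": 0.045},{"x": -0.1,"y": 0.045},{"x": -0.1,"y": 0.045}]'

```text
schema error: expected keys x, y, z, wx, wy, wz
```

Call:
play_rows --targets '[{"x": 0,"y": 0,"z": 0,"wx": 0,"wy": 0,"wz": -0.0637},{"x": 0,"y": 0,"z": 0,"wx": 0,"wy": 0,"wz": -0.0637},{"x": 0,"y": 0,"z": 0,"wx": 0,"wy": 0,"wz": -0.0637},{"x": 0,"y": 0,"z": 0,"wx": 0,"wy": 0,"wz": -0.0637},{"x": 0,"y": 0,"z": 0,"wx": 0,"wy": 0,"wz": -0.0637}]' --hand 0

```text
t: 1.02
position: [0.2216, 0.6111, 0.2424]
tcp_rot: [0.0, 0.649, 0.76, 0.0]
ft_force: [-0.3, 0.6, 0.5]
finger_gap: 0.0251
```

Call:
play_rows --targets '[{"x": -0.1,"y": 0.045,"z": 0,"wx": 0,"wy": 0,"wz": 0},{"x": -0.1,"y": 0.045,"z": 0,"wx": 0,"wy": 0,"wz": 0},{"x": -0.1,"y": 0.045,"z": 0,"wx": 0,"wy": 0,"wz": 0},{"x": -0.1,"y": 0.045,"z": 0,"wx": 0,"wy": 0,"wz": 0},{"x": -0.1,"y": 0.045,"z": 0,"wx": 0,"wy": 0,"wz": 0}]'

```text
t: 1.43
position: [0.3118, 0.4717, 0.2425]
tcp_rot: [0.0, 0.651, 0.759, 0.0]
ft_force: [0.9, -0.7, 0.2]
finger_gap: 0.0001
```

Call:
play_rows --targets '[{"x": -0.1,"y": 0.045,"z": 0,"wx": 0,"wy": 0,"wz": 0},{"x": -0.1,"y": 0.045,"z": 0,"wx": 0,"wy": 0,"wz": 0},{"x": -0.1,"y": 0.045,"z": 0,"wx": 0,"wy": 0,"wz": 0},{"x": -0.1,"y": 0.045,"z": 0,"wx": 0,"wy": 0,"wz": 0},{"x": -0.1,"y": 0.045,"z": 0,"wx": 0,"wy": 0,"wz": 0}]'

```text
t: 1.85
position: [0.4013, 0.3337, 0.2426]
tcp_rot: [0.0, 0.651, 0.759, 0.0]
ft_force: [0.2, 0.5, -0.1]
finger_gap: 0.0
```

Call:
play_rows --targets '[{"x": -0.1,"y": 0.045,"z": 0,"wx": 0,"wy": 0,"wz": 0},{"x": -0.1,"y": 0.045,"z": 0,"wx": 0,"wy": 0,"wz": 0},{"x": -0.1,"y": 0.045,"z": 0,"wx": 0,"wy": 0,"wz": 0},{"x": -0.1,"y": 0.045,"z": 0,"wx": 0,"wy": 0,"wz": 0},{"x": -0.1,"y": 0.045,"z": 0,"wx": 0,"wy": 0,"wz": 0}]'

```text
t: 2.27
position: [0.4908, 0.1956, 0.2426]
tcp_rot: [0.0, 0.651, 0.759, 0.0]
ft_force: [-0.4, -0.3, 0.0]
finger_gap: -0.0002
```

Call:
play_rows --targets '[{"x": -0.1,"y": 0.045,"z": 0,"wx": 0,"wy": 0,"wz": 0},{"x": -0.1,"y": 0.045,"z": 0,"wx": 0,"wy": 0,"wz": 0},{"x": -0.1,"y": 0.045,"z": 0,"wx": 0,"wy": 0,"wz": 0},{"x": 0,"y": 0,"z": 0,"wx": 0,"wy": 0,"wz": 0},{"x": 0,"y": 0,"z": 0,"wx": 0,"wy": 0,"wz": 0}]'

```text
t: 2.68
position: [0.5448, 0.1114, 0.2422]
tcp_rot: [0.001, 0.653, 0.757, -0.0]
ft_force: [-1.1, 1.4, -0.2]
finger_gap: -0.0001
```

Call:
play_rows --targets '[{"x": -0.1147,"y": 0.056,"z": 0,"wx": 0,"wy": 0,"wz": 0},{"x": -0.1147,"y": 0.056,"z": 0,"wx": 0,"wy": 0,"wz": 0},{"x": -0.1147,"y": 0.056,"z": 0,"wx": 0,"wy": 0,"wz": 0},{"x": 0,"y": 0,"z": 0,"wx": 0,"wy": 0,"wz": 0},{"x": 0,"y": 0,"z": 0,"wx": 0,"wy": 0,"wz": 0}]'

```text
t: 3.1
position: [0.6097, 0.0181, 0.2419]
tcp_rot: [0.0, 0.653, 0.758, -0.0]
ft_force: [-0.0, 1.2, 0.1]
finger_gap: -0.0001
```

```bash
python3 - <<'E'
from h import *
print(r.sense()["position"].round(4) if hasattr(r.sense()["position"],'round') else r.sense()["position"])
p,d=r.grab_frame("side");cv2.imwrite("pics/side1.png",cv2.resize(p[90:240,200:400],None,fx=4,fy=4))
E
```

```text
[0.6097 0.0181 0.2419]
```

View pics/side1.png

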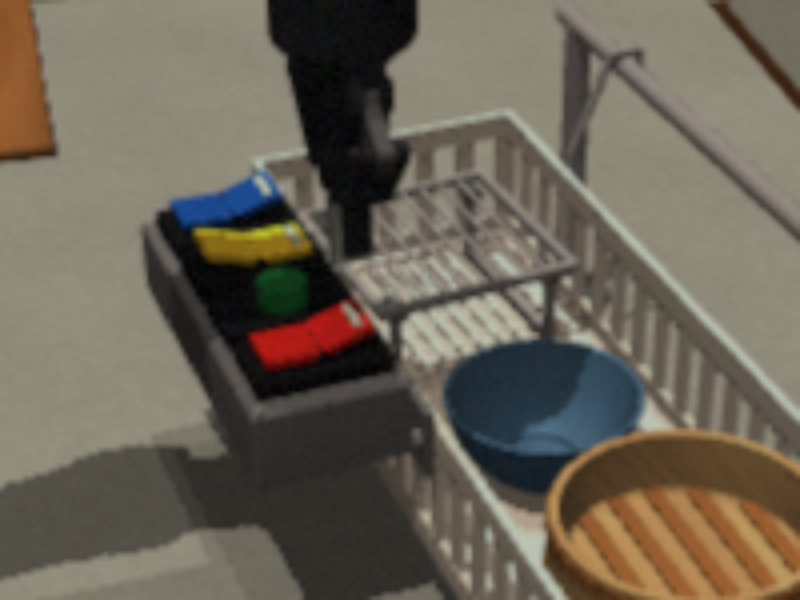

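The tip, near crop (350,255), lines up vertically over the red paddle's bar end. Descending.

Call:
play_rows --targets '[{"x": 0,"y": 0,"z": 0.05,"wx": 0,"wy": 0,"wz": 0},{"x": 0,"y": 0,"z": 0.04,"wx": 0,"wy": 0,"wz": 0},{"x": 0,"y": 0,"z": 0.02,"wx": 0,"wy": 0,"wz": 0},{"x": 0,"y": 0,"z": 0.01,"wx": 0,"wy": 0,"wz": 0},{"x": 0,"y": 0,"z": 0,"wx": 0,"wy": 0,"wz": 0}]'

```text
t: 3.57
position: [0.6085, 0.022, 0.206]
tcp_rot: [-0.001, 0.65, 0.76, 0.0]
ft_force: [-0.7, 0.5, 0.4]
finger_gap: -0.0002
```

Call:
play_rows --targets '[{"x": 0,"y": 0,"z": 0.01,"wx": 0,"wy": 0,"wz": 0},{"x": 0,"y": 0,"z": 0.007,"wx": 0,"wy": 0,"wz": 0},{"x": 0,"y": 0,"z": 0,"wx": 0,"wy": 0,"wz": 0}]'

```text
t: 3.82
position: [0.6102, 0.0211, 0.202]
tcp_rot: [0.001, 0.651, 0.759, 0.001]
ft_force: [-0.0, 0.7, 1.7]
finger_gap: -0.0
```

Call:
play_rows --targets '[{"x": -0.01,"y": 0,"z": 0.005,"wx": 0,"wy": 0,"wz": 0},{"x": 0,"y": 0,"z": 0.005,"wx": 0,"wy": 0,"wz": 0},{"x": 0,"y": 0,"z": 0,"wx": 0,"wy": 0,"wz": 0}]'

```text
t: 4.07
position: [0.6103, 0.0166, 0.1984]
tcp_rot: [0.001, 0.651, 0.759, 0.0]
ft_force: [0.6, 0.2, 2.1]
finger_gap: 0.0
```

Call:
play_rows --targets '[{"x": 0,"y": 0,"z": 0.005,"wx": 0,"wy": 0,"wz": 0},{"x": 0,"y": 0,"z": 0,"wx": 0,"wy": 0,"wz": 0},{"x": 0,"y": 0,"z": 0,"wx": 0,"wy": 0,"wz": 0}]'

```text
t: 4.32
position: [0.61, 0.0164, 0.1967]
tcp_rot: [0.0, 0.651, 0.759, -0.0]
ft_force: [1.2, -0.6, 2.5]
finger_gap: -0.0001
```

Not at the stop yet: the force is still only the tipping force. I'll continue in small steps until it rises.

Call:
play_rows --targets '[{"x": 0,"y": 0,"z": 0.005,"wx": 0,"wy": 0,"wz": 0},{"x": 0,"y": 0,"z": 0,"wx": 0,"wy": 0,"wz": 0},{"x": 0,"y": 0,"z": 0,"wx": 0,"wy": 0,"wz": 0}]'

```text
t: 4.57
position: [0.6101, 0.0164, 0.1961]
tcp_rot: [0.001, 0.651, 0.759, 0.0]
ft_force: [0.3, 0.2, 5.4]
finger_gap: 0.0
```

```bash
python3 - <<'E'
from h import *
s=r.sense();print(s["position"],s["ft_force"])
p,d=r.grab_frame("side");cv2.imwrite("pics/side2.png",cv2.resize(p[90:240,200:400],None,fx=4,fy=4))
E
```

```text
[0.61007989 0.01644707 0.19608674] [0.30462837 0.17070322 5.38318898]
```

View pics/side2.png

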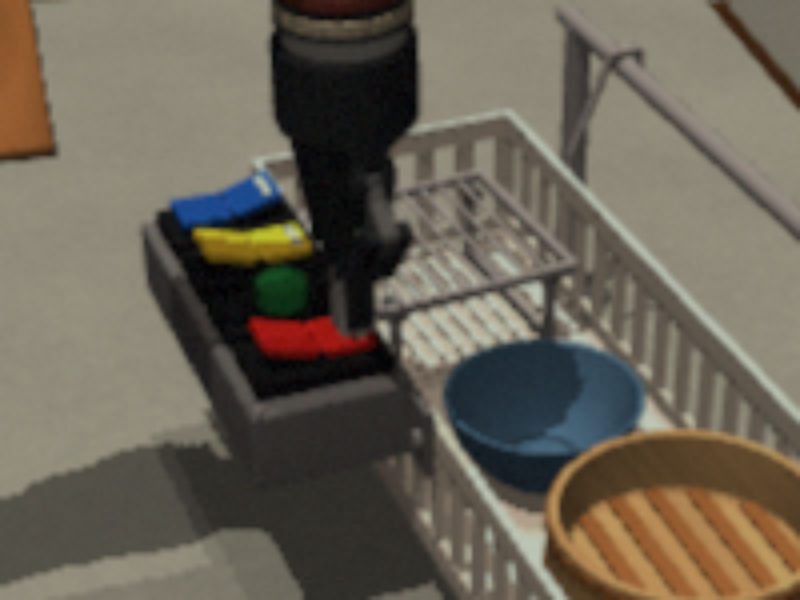

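The red paddle's marked half (crop 345,338) is now level, and contact is at the predicted 0.196. I'll press slightly more, hold, then lift clear.

Call:
play_rows --targets '[{"x": 0,"y": 0,"z": 0.005,"wx": 0,"wy": 0,"wz": 0},{"x": 0,"y": 0,"z": 0,"wx": 0,"wy": 0,"wz": 0},{"x": 0,"y": 0,"z": 0,"wx": 0,"wy": 0,"wz": 0},{"x": 0,"y": 0,"z": 0,"wx": 0,"wy": 0,"wz": 0},{"x": 0,"y": 0,"z": 0,"wx": 0,"wy": 0,"wz": 0}]'

```text
t: 5.03
position: [0.6101, 0.0164, 0.1959]
tcp_rot: [0.001, 0.651, 0.759, 0.0]
ft_force: [-1.6, 0.4, 11.9]
finger_gap: -0.0001
```

Call:
play_rows --targets '[{"x": 0,"y": 0,"z": -0.05,"wx": 0,"wy": 0,"wz": 0},{"x": 0,"y": 0,"z": -0.1,"wx": 0,"wy": 0,"wz": 0},{"x": 0,"y": 0,"z": 0,"wx": 0,"wy": 0,"wz": 0}]'

```text
t: 5.28
position: [0.6115, 0.0161, 0.243]
tcp_rot: [0.003, 0.652, 0.759, 0.002]
ft_force: [-0.8, 0.1, 0.3]
finger_gap: 0.0003
```

Call:
play_rows --targets '[{"x": 0.108,"y": 0,"z": 0,"wx": 0,"wy": 0,"wz": 0},{"x": 0.108,"y": 0,"z": 0,"wx": 0,"wy": 0,"wz": 0},{"x": 0.108,"y": 0,"z": 0,"wx": 0,"wy": 0,"wz": 0},{"x": 0.108,"y": 0,"z": 0,"wx": 0,"wy": 0,"wz": 0},{"x": 0.108,"y": 0,"z": 0,"wx": 0,"wy": 0,"wz": 0}]'

```text
t: 5.7
position: [0.5837, 0.1772, 0.2376]
tcp_rot: [-0.0, 0.652, 0.759, -0.002]
ft_force: [0.4, -0.4, -0.5]
finger_gap: 0.0001
```

Call:
play_rows --targets '[{"x": 0,"y": 0,"z": 0,"wx": 0,"wy": 0,"wz": 0},{"x": 0,"y": 0,"z": 0,"wx": 0,"wy": 0,"wz": 0}]'

```text
t: 5.87
position: [0.5832, 0.1795, 0.2375]
tcp_rot: [-0.001, 0.649, 0.761, -0.001]
ft_force: [-0.0, -0.7, -1.2]
finger_gap: 0.0004
```

```bash
python3 - <<'E'
from h import *
s=r.sense();print(s["position"],s["ft_force"])
p,d=r.grab_frame("side");cv2.imwrite("pics/side3.png",cv2.resize(p[90:240,200:400],None,fx=4,fy=4))
E
```

```text
[0.58323414 0.17945625 0.23750971] [-0.04477961 -0.69366517 -1.20872273]
```

View pics/side3.png

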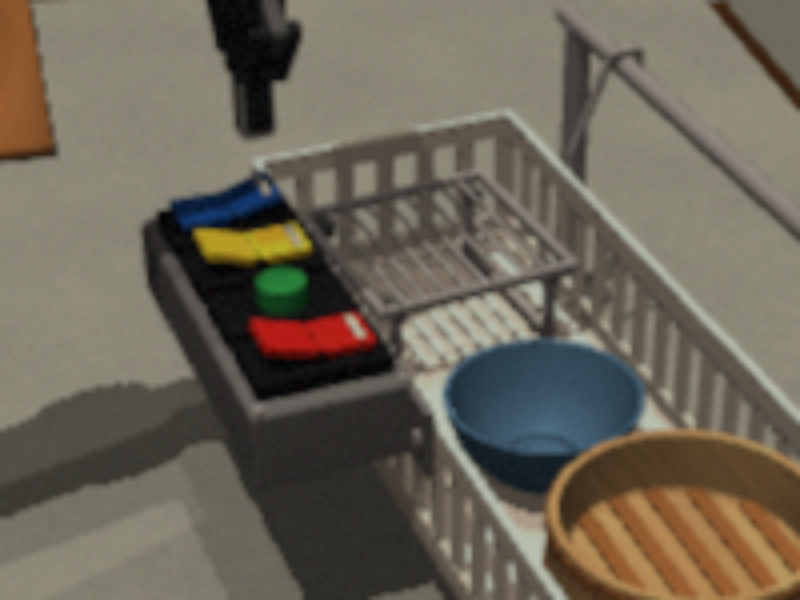

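Red (crop 310,335) now lies like yellow, so it is on and stays. The tip (crop 255,130) is above the blue bar end. Descending.

Call:
play_rows --targets '[{"x": -0.008,"y": 0.008,"z": 0.04,"wx": 0,"wy": 0,"wz": 0},{"x": 0,"y": 0,"z": 0.04,"wx": 0,"wy": 0,"wz": 0},{"x": 0,"y": 0,"z": 0.02,"wx": 0,"wy": 0,"wz": 0},{"x": 0,"y": 0,"z": 0,"wx": 0,"wy": 0,"wz": 0},{"x": 0,"y": 0,"z": 0,"wx": 0,"wy": 0,"wz": 0}]'

```text
t: 6.33
position: [0.5878, 0.1736, 0.2079]
tcp_rot: [-0.0, 0.652, 0.758, -0.001]
ft_force: [0.3, 0.2, 0.6]
finger_gap: 0.0002
```

Call:
play_rows --targets '[{"x": 0.012,"y": -0.003,"z": 0.01,"wx": 0,"wy": 0,"wz": 0},{"x": 0,"y": 0,"z": 0.01,"wx": 0,"wy": 0,"wz": 0},{"x": 0,"y": 0,"z": 0.01,"wx": 0,"wy": 0,"wz": 0},{"x": 0,"y": 0,"z": 0.004,"wx": 0,"wy": 0,"wz": 0},{"x": 0,"y": 0,"z": 0,"wx": 0,"wy": 0,"wz": 0}]'

```text
t: 6.75
position: [0.5873, 0.1789, 0.199]
tcp_rot: [0.001, 0.651, 0.759, 0.001]
ft_force: [1.5, -0.5, 2.2]
finger_gap: 0.0005
```

Call:
play_rows --targets '[{"x": 0,"y": 0,"z": 0.005,"wx": 0,"wy": 0,"wz": 0},{"x": 0,"y": 0,"z": 0.002,"wx": 0,"wy": 0,"wz": 0},{"x": 0,"y": 0,"z": 0,"wx": 0,"wy": 0,"wz": 0},{"x": 0,"y": 0,"z": 0,"wx": 0,"wy": 0,"wz": 0}]'

```text
t: 7.08
position: [0.5865, 0.1786, 0.1965]
tcp_rot: [0.0, 0.651, 0.759, 0.0]
ft_force: [1.9, 0.2, 2.0]
finger_gap: -0.0
```

Call:
play_rows --targets '[{"x": 0,"y": 0,"z": 0.007,"wx": 0,"wy": 0,"wz": 0},{"x": 0,"y": 0,"z": 0.003,"wx": 0,"wy": 0,"wz": 0},{"x": 0,"y": 0,"z": 0,"wx": 0,"wy": 0,"wz": 0},{"x": 0,"y": 0,"z": 0,"wx": 0,"wy": 0,"wz": 0},{"x": 0,"y": 0,"z": 0,"wx": 0,"wy": 0,"wz": 0}]'

```text
t: 7.5
position: [0.5865, 0.1787, 0.1959]
tcp_rot: [0.0, 0.651, 0.759, 0.001]
ft_force: [-0.7, -0.1, 13.2]
finger_gap: 0.0002
```

Blue is on its stop (13 N at 0.1959). Lift and move toward the button.

Call:
play_rows --targets '[{"x": 0,"y": 0,"z": -0.05,"wx": 0,"wy": 0,"wz": 0},{"x": 0,"y": 0,"z": -0.1,"wx": 0,"wy": 0,"wz": 0},{"x": 0,"y": 0,"z": 0,"wx": 0,"wy": 0,"wz": 0}]'

```text
t: 7.75
position: [0.5876, 0.1791, 0.2426]
tcp_rot: [0.001, 0.651, 0.759, 0.002]
ft_force: [-0.4, 0.4, 1.9]
finger_gap: 0.0001
```

Call:
play_rows --targets '[{"x": -0.12,"y": -0.025,"z": 0,"wx": 0,"wy": 0,"wz": 0},{"x": -0.12,"y": -0.025,"z": 0,"wx": 0,"wy": 0,"wz": 0},{"x": -0.12,"y": -0.025,"z": 0,"wx": 0,"wy": 0,"wz": 0},{"x": 0,"y": 0,"z": 0,"wx": 0,"wy": 0,"wz": 0},{"x": 0,"y": 0,"z": 0,"wx": 0,"wy": 0,"wz": 0}]'

```text
t: 8.17
position: [0.5792, 0.0643, 0.2373]
tcp_rot: [-0.001, 0.654, 0.757, -0.002]
ft_force: [1.3, 0.4, -0.8]
finger_gap: 0.0002
```

```bash
python3 - <<'E'
from h import *
s=r.sense();print(s["position"],s["ft_force"])
p,d=r.grab_frame("side");cv2.imwrite("pics/side4.png",cv2.resize(p[90:240,200:400],None,fx=4,fy=4))
E
```

```text
[0.57916939 0.06426628 0.23734169] [ 1.31615566  0.3837985  -0.81369529]
```

View pics/side4.png

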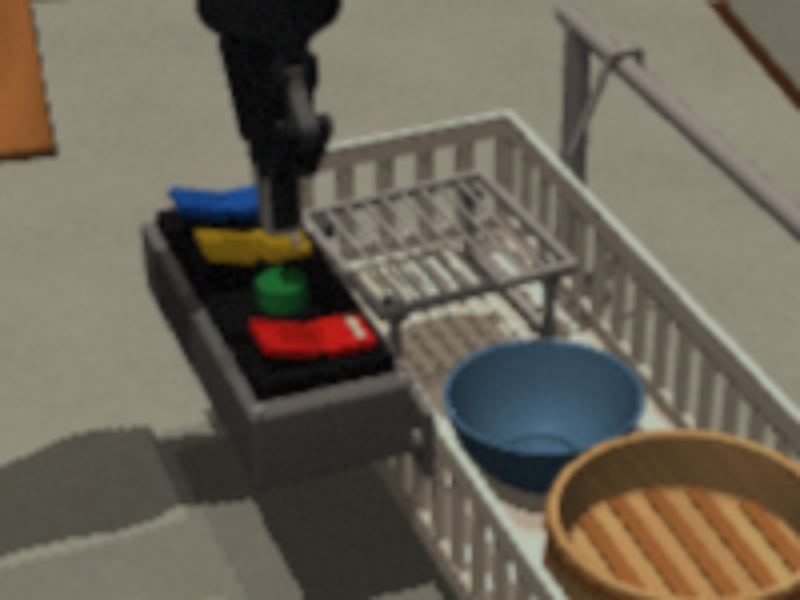

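Blue (crop 215,205) is now level, and the tip (crop 280,230) is above the green button. Descending.

Call:
play_rows --targets '[{"x": 0.009,"y": 0,"z": 0.04,"wx": 0,"wy": 0,"wz": 0},{"x": 0,"y": 0,"z": 0.04,"wx": 0,"wy": 0,"wz": 0},{"x": 0,"y": 0,"z": 0.025,"wx": 0,"wy": 0,"wz": 0},{"x": 0,"y": 0,"z": 0,"wx": 0,"wy": 0,"wz": 0},{"x": 0,"y": 0,"z": 0,"wx": 0,"wy": 0,"wz": 0}]'

```text
t: 8.63
position: [0.5796, 0.072, 0.2063]
tcp_rot: [-0.001, 0.65, 0.76, -0.001]
ft_force: [-0.5, 0.3, -0.2]
finger_gap: 0.0001
```

Call:
play_rows --targets '[{"x": 0,"y": 0,"z": 0.01,"wx": 0,"wy": 0,"wz": 0},{"x": 0,"y": 0,"z": 0.01,"wx": 0,"wy": 0,"wz": 0},{"x": 0,"y": 0,"z": 0.01,"wx": 0,"wy": 0,"wz": 0},{"x": 0,"y": 0,"z": 0,"wx": 0,"wy": 0,"wz": 0}]'

```text
t: 8.97
position: [0.5807, 0.0714, 0.1983]
tcp_rot: [0.0, 0.651, 0.759, 0.001]
ft_force: [0.1, 0.2, 3.0]
finger_gap: -0.0002
```

Call:
play_rows --targets '[{"x": 0,"y": 0,"z": 0.01,"wx": 0,"wy": 0,"wz": 0},{"x": 0,"y": 0,"z": 0.006,"wx": 0,"wy": 0,"wz": 0},{"x": 0,"y": 0,"z": 0,"wx": 0,"wy": 0,"wz": 0},{"x": 0,"y": 0,"z": 0,"wx": 0,"wy": 0,"wz": 0}]'

```text
t: 9.3
position: [0.5808, 0.0714, 0.196]
tcp_rot: [0.001, 0.651, 0.759, 0.001]
ft_force: [-3.7, -0.3, 13.6]
finger_gap: -0.0002
```

Call:
play_rows --targets '[{"x": 0,"y": 0,"z": 0,"wx": 0,"wy": 0,"wz": 0},{"x": 0,"y": 0,"z": 0,"wx": 0,"wy": 0,"wz": 0},{"x": 0,"y": 0,"z": 0,"wx": 0,"wy": 0,"wz": 0}]'

```text
t: 9.55
position: [0.5807, 0.0714, 0.196]
tcp_rot: [0.001, 0.651, 0.759, 0.001]
ft_force: [-3.8, 0.4, 13.4]
finger_gap: -0.0001
```

The button is fully in (z 0.196, 13 N, well above 4.5 N). Lift, back off and check.

Call:
play_rows --targets '[{"x": 0,"y": 0,"z": -0.05,"wx": 0,"wy": 0,"wz": 0},{"x": 0,"y": 0,"z": -0.12,"wx": 0,"wy": 0,"wz": 0},{"x": 0,"y": 0,"z": -0.12,"wx": 0,"wy": 0,"wz": 0},{"x": 0,"y": -0.12,"z": 0,"wx": 0,"wy": 0,"wz": 0},{"x": 0,"y": -0.12,"z": 0,"wx": 0,"wy": 0,"wz": 0}]'

```text
t: 9.97
position: [0.5107, 0.0601, 0.282]
tcp_rot: [0.002, 0.651, 0.759, 0.002]
ft_force: [-1.0, 0.2, -0.3]
finger_gap: 0.0001
```

Call:
play_rows --targets '[{"x": 0.12,"y": 0,"z": 0,"wx": 0,"wy": 0,"wz": 0},{"x": 0.12,"y": 0,"z": 0,"wx": 0,"wy": 0,"wz": 0},{"x": 0.12,"y": 0,"z": 0,"wx": 0,"wy": 0,"wz": 0},{"x": 0.12,"y": 0,"z": 0,"wx": 0,"wy": 0,"wz": 0},{"x": 0.12,"y": 0,"z": 0,"wx": 0,"wy": 0,"wz": 0}]'

```text
t: 10.38
position: [0.481, 0.2389, 0.2799]
tcp_rot: [0.0, 0.651, 0.759, -0.0]
ft_force: [0.5, -0.3, 0.4]
finger_gap: -0.0002
```

Call:
play_rows --targets '[{"x": 0.1,"y": 0,"z": 0,"wx": 0,"wy": 0,"wz": 0},{"x": 0.1,"y": 0,"z": 0,"wx": 0,"wy": 0,"wz": 0},{"x": 0,"y": 0,"z": 0,"wx": 0,"wy": 0,"wz": 0},{"x": 0,"y": 0,"z": 0,"wx": 0,"wy": 0,"wz": 0}]'

```text
t: 10.72
position: [0.4713, 0.2991, 0.2794]
tcp_rot: [-0.0, 0.649, 0.76, -0.001]
ft_force: [-0.2, -0.9, -0.2]
finger_gap: 0.0002
```

```bash
python3 - <<'E'
from h import *
s=r.sense();print(s["t"],s["position"],s["ft_force"])
for c in("side","top"):
    p,d=r.grab_frame(c);cv2.imwrite(f"pics/{c}5.png",p)
    if c=="side":cv2.imwrite("pics/side5c.png",cv2.resize(p[90:240,200:400],None,fx=4,fy=4))
    for n in("red_mark","blue_mark","yellow_mark","start_top"):
        print(c,n,[(np.round(m["point"],4).tolist(),round(m["score"],2)) for m in r.mark_of(c,n)][:1])
    o=cv2.imread(f"pics/{c}0.png");print(c,"basket diff")
    h=cv2.cvtColor(p,cv2.COLOR_BGR2HSV).astype(int);d0=np.load(f"pics/{c}0.npy")
    R={"top":dict(steam=(285,118,345,180),bowl=(226,141,272,184),rack=(142,142,202,200)),"side":dict(steam=(337,200,408,268),bowl=(312,177,362,212),rack=(275,132,342,165))}[c]
    for k,(a,b,e,f) in R.items():
        sh,_=cv2.phaseCorrelate(np.float32(cv2.cvtColor(o,6)[b:f,a:e]),np.float32(cv2.cvtColor(p,6)[b:f,a:e]));print(k,np.round(sh,2),"depth med diff",np.median(np.abs(d-d0)[b:f,a:e]).round(4))
E
```

```text
10.7167 [0.47127446 0.29911119 0.27940395] [-0.18141819 -0.89832269 -0.18053886]
side red_mark [([0.603, 0.0158, 0.1822], 0.51)]
side blue_mark [([0.5816, 0.1788, 0.1807], 0.62)]
side yellow_mark [([0.5888, 0.1249, 0.1854], 0.61)]
side start_top [([0.5781, 0.0642, 0.1946], 0.68)]
side basket diff
steam [ 0.03 -0.01] depth med diff 0.0018
bowl [ 0.1 -0. ] depth med diff 0.0022
rack [0.03 0.01] depth med diff 0.0028
top red_mark [([0.6118, 0.0172, 0.1828], 0.66)]
top blue_mark [([0.5849, 0.1811, 0.1826], 0.65)]
top yellow_mark [([0.5935, 0.1277, 0.1861], 0.91)]
top start_top [([0.5811, 0.0679, 0.1883], 0.68)]
top basket diff
steam [ 0.01 -0.09] depth med diff 0.0019
bowl [-0.01  0.6 ] depth med diff 0.0019
rack [0.01 0.02] depth med diff 0.0019
```

View pics/side5c.png

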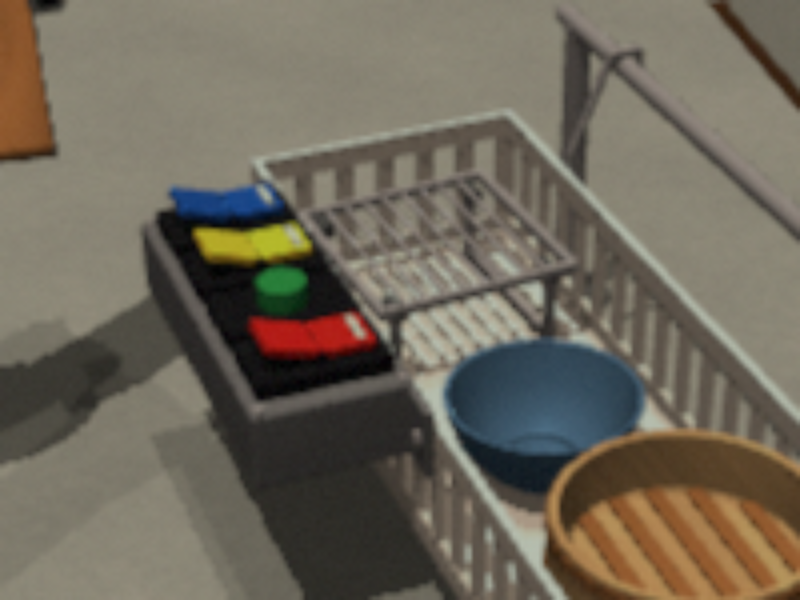

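View pics/top5.png

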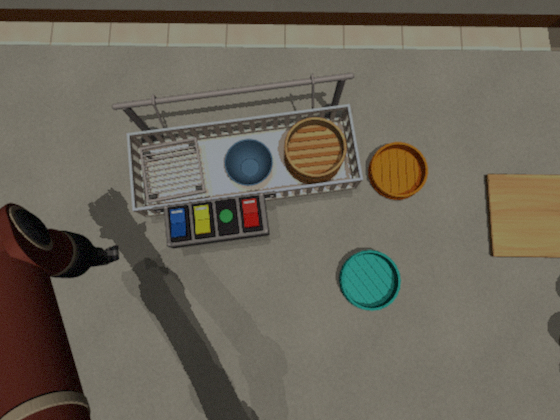

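Red, blue and yellow all lie with the marked half level (bars at crop (355,325), (265,195) and (297,237)). The button (282,290) is out, the basket contents are unmoved, and the arm is clear. Handing in.

```bash
python3 -c "
from workcell import r
print(r.hand_in())"
```

```text
the job is handed in; nothing more can be done
None
```

The steamer start-up is done and handed in after about 11 s of the 45 s allowed; the hand-in gives no verdict. With the hand shut, I pressed the red paddle home, then blue, and last the green button. Each reached its stop at TCP z ≈ 0.196 m with 12–14 N. I held the button fully in for about half a second, then lifted off and moved the arm clear.

**Controls:** In the last pictures the red and blue marks sit at 0.181–0.183 m (0.189–0.190 m at the start). That is 2–4 mm below the expected 0.185 m, within the network's error. Yellow looks unchanged at 0.185–0.186 m. The button reads 0.188–0.195 m around its 0.191 m rest height and looks out.

**Basket contents:** The steamers, bowl and rack shifted by 0.1 pixel or less between pictures, with one exception. The bowl read 0.6 pixel in the top view (about 1.5 mm). That is probably the changed shadow, as the side view showed 0.1.

**Deviation:** The sideways position wandered by about 4 mm on the descents. I corrected it on the two paddles, and the button was pressed about 4 mm off-centre but still went fully in.

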